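Tighten the lens retaining ring with the two-pin spanner

ROBOT

A 6-joint arm with a two-finger parallel gripper is mounted at the origin on a cart in front of the work surface, level with it; the furniture and walls round the work are solid. World frame = base frame: x ahead of the robot, y to its left, z up, the work surface at z = 0. Lengths are in m, angles in degrees, forces in N, time in s.
With the tool pointing down it reaches from about 0.375 to 0.9 m from the base axis. Payload 3.1 kg.
Tool frame: the origin (TCP) lies between the finger pads; the fingertips stand 11 mm ahead of it and the grasp point (between the pads) lies 8 mm behind it; x points along the fingers, y is the direction in which the jaws open and shut, and the axes are right-handed (so a half turn about x gives the same grasp; the last joint's range is limited). The gripper opens to 87 mm and grips with 3 to 60 N. Pads are 19 mm wide; open, the fingers measure 117 mm over their backs; the gripper's body (75 mm by 190 mm) begins 51 mm behind the grasp point.
Start: joints at [62.538, 30.224, 82.088, -0, 67.689, -10.227], TCP at [0.185, 0.597, 0.234] pointing down, gripper open.
Joint ranges: [-176.69, 176.69], [-43.24, 126.21], [12.49, 139.97], [-82, 262], [0, 151.66], [-163.58, 163.58]. Speed limits (degrees/s): [159.86, 159.86, 180, 180, 180, 180].

INTERFACE

Orientations are given as a 3x3 rotation matrix whose columns are the frame's x, y, z axes.
In Python, from rig import bot gives the robot as it stands.
- The arm moves only by the shell command python3 -m inch 'ROWS' [OPENING]. ROWS is a JSON object of lists of equal length, an entry for each row: "dp": the shift along the tool's x, y, z in mm, a list of three; "yaw": the turn about the tool's x in degrees. In form: {"dp": [[tx, ty, tz], ...], "yaw": [yaw, ...]}. A call has 1 to 20 rows; each row shifts and turns the commanded pose from where the row before left it, along the tool's axes as they then stand; what a row does not reach is not made up. A row lasts 1/12 s, in which the tool goes at most 41.7 mm and 7.16 degrees, less where a joint would pass 70% of its speed; a pose out of reach is approached as far as the arm can. A call is refused whole if a number of a shift passes 41.7 or a number of a turn 7.16, either way. A call with a gripper value outside its range is refused whole. OPENING is the finger opening in mm, from 0 to 87, set as the call begins (- or left out, the last holds). The fingers move at their own pace and stop on an object; the grip force is fixed at half the most. Time passes only in rows, so rows that do not move let the fingers close. It gives the time, the measured TCP pose, the force and the opening at its end, in the units of the state.
- bot.read_state(): the state, without advancing time (a new reading comes with each control period).
- bot.capture(name): name is "side" or "top"; returns a dict with "color" (400x640x3 uint8, red, green, blue), "intrinsics" (3x3 intrinsics, pixels), "pose" (4x4, takes a point from camera to world coordinates). Camera axes: x right, y down, z forward; pixel columns grow to the right and rows downward; lengths in m; the calibration is good to about 2 mm. A picture is of the moment at which its call begins. There is no depth.
- bot.hand_in(): hands the job in, once; it reports no verdict.
The state is a dict: "time_s": time; "joint_positions": joint angles; "qvel": joint speeds; "tau": joint torques, N m; "position": TCP position; "tcp_rot": TCP orientation; "force": force on the tool from outside, world axes, zero at the start; "moment": the same for the moment, N m; "opening": opening from 0.0 (shut) to 1.0 (fully open).
Only numpy, scipy, OpenCV 4.12 (cv2) and the standard library are available. Lean on these libraries where they do the work, as an engineer would, in place of code of your own. Each camera call takes 0.05 s, during which the arm holds its last target.

TASK

The steel retaining ring in the round lens mount is loose. Take the two-pin spanner whose pins fit the two holes of the ring (the wider of the two spanners), put its pins into the holes and turn the ring clockwise, seen from above, until it is fully home against its stop. Leave that spanner standing upright in the ring, let go of it, and leave the other spanner alone in its rest.

Things in the scene. Friction and masses are not known exactly. Their poses are not given: they have to be found in the camera images.
- wide_spanner: Steel crossbar 98x22x12 mm, two pins below (8 mm dia, 14 mm long, 84 mm apart), upright black grip above. Origin: centre of the bar's underside; x along the bar, z up; pins at x = +-42 mm. Grip 40 mm along x, 16 mm thick along y (pinch here), z 20 to 64 mm. 0.14-0.24 kg. Stands in a fixed grey rest (116x44x24 mm) on whose top the bar lies, pins in its 17 mm deep slot; lifts straight out.
- narrow_spanner: The other spanner, too small for this ring: crossbar 70 mm long, pins 56 mm apart. Same origin, axes and grip. It stands in a second, equal grey rest and stays there. (A fixed computer tower, 0.4 m tall, stands to the left of both rests, its near corner about 0.45 m ahead and 0.15 m left of the robot's base: swing in past it with the arm drawn back.)
- ring_face (a point): Centre of the ring's top face, 32 mm above the worktop; turns with the ring: z up, x through both holes. Holes at x = +-42 mm, 15 (x) by 22 (y) mm, 18 mm deep; seated, the spanner's origin is here, x axes parallel (either way), play 3 mm in x, 7 in y, 0.16 rad. Ring 111 mm outer dia, lens inside; it lies 6 mm below the rim (132 mm outer, 114 inner dia) of the fixed mount, foot 148 mm wide.
- retaining_ring (a joint): Angle of the ring in the mount, rad; grows clockwise seen from above, from 0 to a hard stop at 1.05 (home), where the short dark line on the ring meets the dark line on the mount's rim. Starts loose, at 0 to 0.25. Takes about 0.15 N m to turn and stays where it is left.

How it is judged (in metres and radians):
On the way:
1. the wide spanner is seated in the still loose ring, both pins in the holes (horizontal distance between wide_spanner and ring_face below 0.012 m and z of wide_spanner in the frame of ring_face below 0.007 m and value of joint retaining_ring below 0.6 rad), for 0.1 s.
At the end, for the whole second after the job is handed in: The ring is turned home (within 0.17 rad, 10 degrees, of its stop at 1.05 rad); the wide spanner stands at rest with both pins in the ring's holes (its origin within 12 mm sideways of the ring's centre and less than 7 mm above the ring's face), upright within 0.17 rad, let go (value of joint retaining_ring above 0.88 rad and horizontal distance between wide_spanner and ring_face below 0.012 m and z of wide_spanner in the frame of ring_face below 0.007 m and angle between wide_spanner's own z axis and vertical below 0.17 rad and linear speed of wide_spanner below 0.03 m/s); the robot touches nothing.
It fails at once if the narrow spanner is taken or knocked from its place (moved by more than 30 mm) (distance of narrow_spanner from where it was at the start of the episode above 0.03 m).
It also fails if it takes over 45 s, if anything falls off the work surface, if the arm or the gripper's body presses on something with over 40 N, if the wrist force passes 120 N, or if a joint passes its speed limit or range.

## Working session

There is one attempt and no reset: what is moved stays moved. The work goes in short steps, Python scripts to look and compute and a shell command to move; the robot and the scene stay as the last step left them, time stands still between calls to the robot, and variables do not carry over. Pictures are saved under pics/ and viewed, and the job is handed in when it is done.

```bash
ls; mkdir -p pics; python3 - <<'E'
from rig import bot
import cv2,numpy as np
np.set_printoptions(precision=4,suppress=True)
s=bot.read_state()
print(s['time_s'],s['position'],s['tcp_rot'],s['opening'])
for n in('side','top'):
    c=bot.capture(n); cv2.imwrite(f'pics/{n}0.png',c['color'][...,::-1]); print(n,np.array(c['intrinsics']),np.array(c['pose']))
    np.savez(f'{n}0.npz',**c)
E
```

```text
pics
0.0 [0.1848 0.5963 0.2326] [[-0.001   0.2963  0.9551]
 [-0.002   0.9551 -0.2963]
 [-1.     -0.0022 -0.0004]] 0.9997704803260592
side [[383.5947   0.     315.1121]
 [  0.     383.5947 202.95  ]
 [  0.       0.       1.    ]] [[ 0.5193 -0.5531  0.6515 -0.0001]
 [-0.8544 -0.3528  0.3815 -0.4403]
 [ 0.0188 -0.7547 -0.6558  0.6282]
 [ 0.      0.      0.      1.    ]]
top [[421.5764   0.     323.3494]
 [  0.     421.5764 199.1159]
 [  0.       0.       1.    ]] [[ 0.0067 -0.9992  0.0388  0.5032]
 [-0.9997 -0.0058  0.0235 -0.1518]
 [-0.0232 -0.0389 -0.999   0.8977]
 [ 0.      0.      0.      1.    ]]
```

View pics/side0.png

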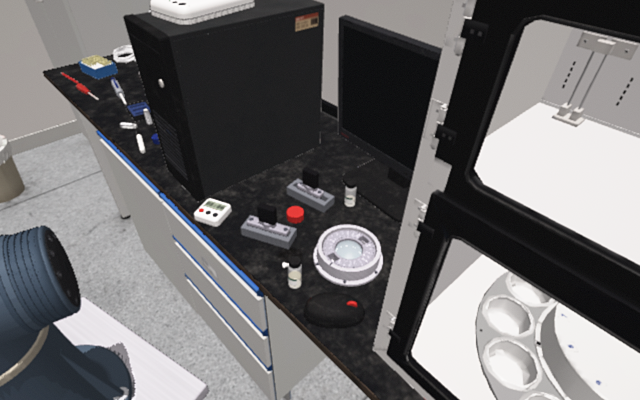

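View pics/top0.png

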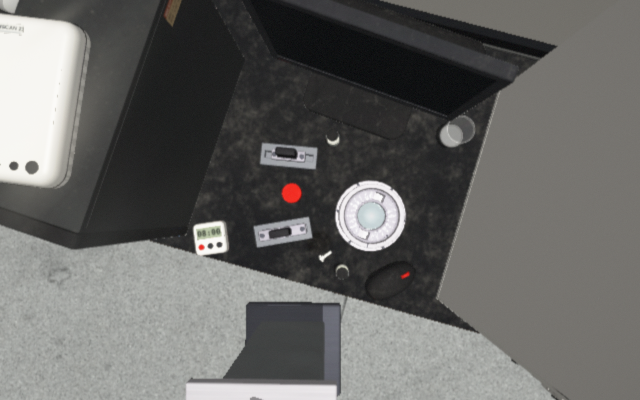

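The rests are at about (289,156) and (283,232) in the top view, and the ring is at (371,215). I'll zoom in on these.

```bash
python3 - <<'E'
import cv2,numpy as np
t=cv2.imread('pics/top0.png'); s=cv2.imread('pics/side0.png')
cv2.imwrite('pics/z1.png',cv2.resize(t[130:260,245:325],None,fx=5,fy=5,interpolation=cv2.INTER_CUBIC)[:600] if 0 else cv2.resize(t[135:255,245:325],None,fx=5,fy=5,interpolation=cv2.INTER_CUBIC))
cv2.imwrite('pics/z2.png',cv2.resize(t[175:255,330:412],None,fx=7,fy=7,interpolation=cv2.INTER_CUBIC))
cv2.imwrite('pics/z3.png',cv2.resize(s[165:290,230:390],None,fx=4.5,fy=4.5,interpolation=cv2.INTER_CUBIC))
E
```

```text
(no output)
```

View pics/z1.png

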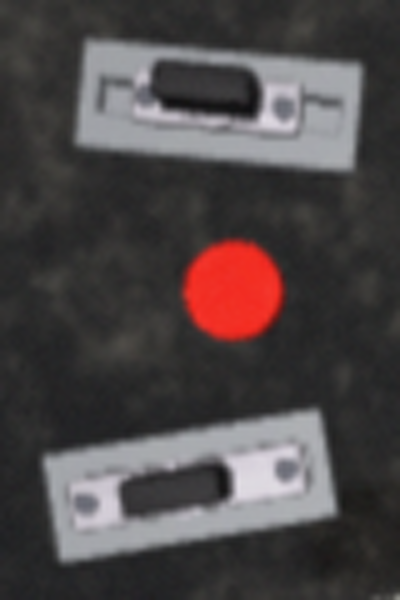

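View pics/z2.png

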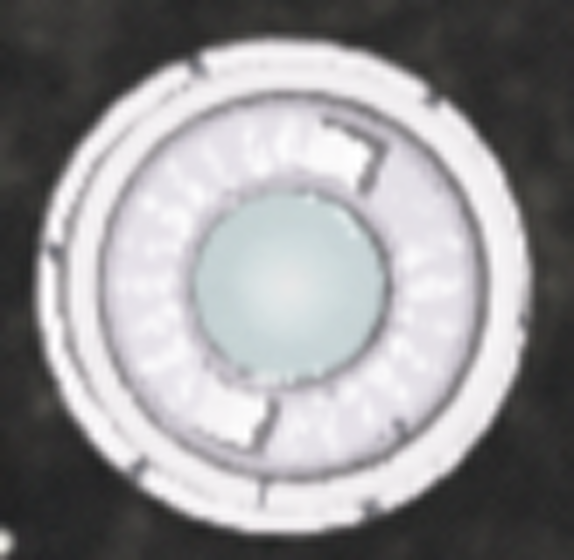

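View pics/z3.png

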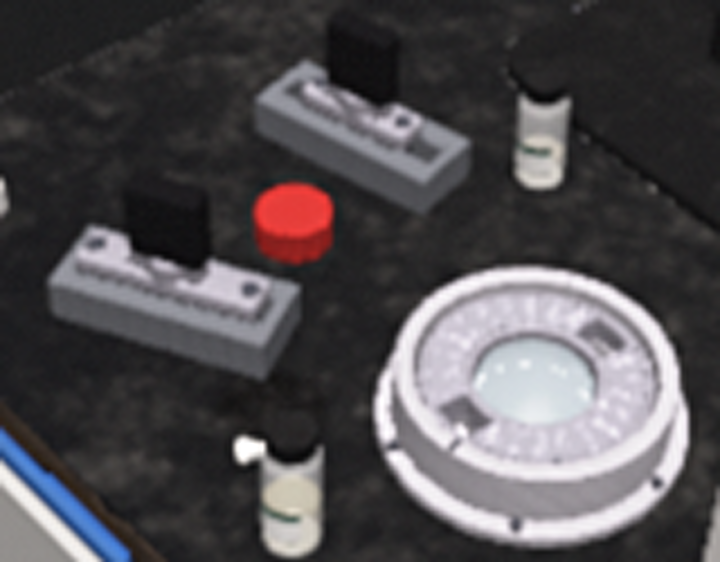

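```bash
cat > h.py <<'E'
import cv2,numpy as np
np.set_printoptions(precision=4,suppress=True)
def proj(c,P):
    T=np.array(c['pose']);K=np.array(c['intrinsics'])
    p=(np.asarray(P)-T[:3,3])@T[:3,:3]@K.T
    return p[:,:2]/p[:,2:]
def back(c,uv,z):
    T=np.array(c['pose']);K=np.array(c['intrinsics'])
    d=np.c_[np.asarray(uv,float),np.ones(len(uv))]@np.linalg.inv(K).T@T[:3,:3].T
    return T[:3,3]+d*((z-T[2,3])/d[:,2])[:,None]
def rect(c,cx,cy,z,half=0.08,n=500):
    # image: up=+x world, left=+y world ; pixel = 2half/n
    w=[[cx+half,cy+half,z],[cx+half,cy-half,z],[cx-half,cy-half,z],[cx-half,cy+half,z]]
    H=cv2.getPerspectiveTransform(np.float32([[0,0],[n,0],[n,n],[0,n]]),np.float32(proj(c,w)+0.5))
    g=c['color'][...,::-1]
    return cv2.warpPerspective(g,H,(n,n),flags=cv2.WARP_INVERSE_MAP|cv2.INTER_CUBIC)
E
python3 - <<'E'
from h import *
t=np.load('top0.npz');s=np.load('side0.npz')
print('screws',back(t,[[262.2,235.6],[302.4,228.6]],.036))
c=back(t,[[330+288/7,175+285/7]],.038)[0];print('rim',c)
print('pw side',proj(s,[c]))
out=np.hstack([rect(t,c[0],c[1],.032,.08,400),rect(s,c[0],c[1],.032,.08,400)])
cv2.imwrite('pics/r1.png',out)
m=back(t,[[282.3,232.1]],.036)[0]
cv2.imwrite('pics/r2.png',np.hstack([rect(t,m[0],m[1],.036,.08,400),rect(s,m[0],m[1],.036,.08,400)]))
print(m)
E
```

```text
screws [[ 0.4612 -0.0069  0.036 ]
 [ 0.4761 -0.0891  0.036 ]]
rim [ 0.5034 -0.229   0.038 ]
pw side [[348.7529 247.5179]]
[ 0.4687 -0.048   0.036 ]
```

View pics/r1.png

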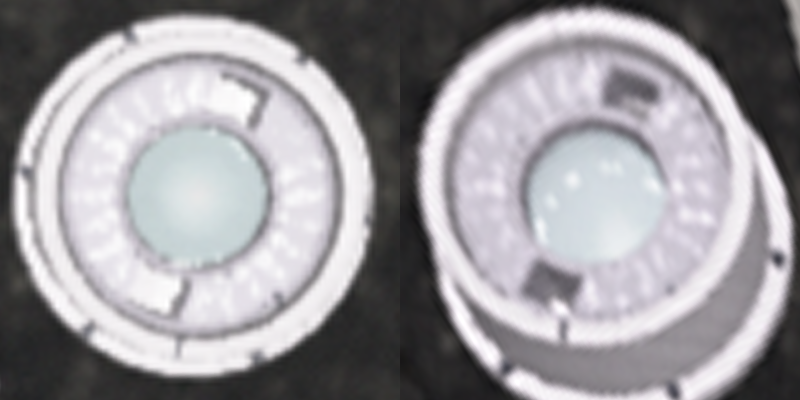

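View pics/r2.png

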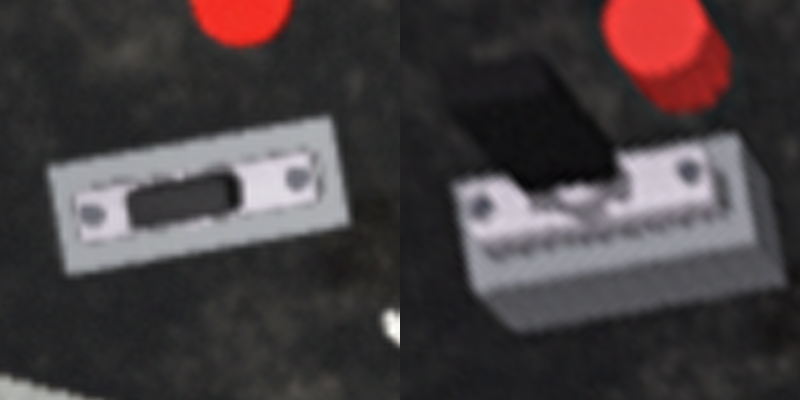

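```bash
python3 - <<'E'
from h import *
t=np.load('top0.npz');s=np.load('side0.npz')
print('top img z.4',back(t,[[78,247],[0,224],[83,40],[165,0],[190,0]],.4))
print('top img z0',back(t,[[150,240],[188,235],[243,62]],.0))
print('side z.4',back(s,[[127,17],[185,33],[322,2]],.4)); print('side z0',back(s,[[208,193]],0))
# overlays
def ov(c,cx,cy,ang,sx,sy,sa,box,f,name):
    im=np.ascontiguousarray(c['color'][...,::-1]); x0,y0,x1,y1=box
    im=cv2.resize(im[y0:y1,x0:x1],None,fx=f,fy=f,interpolation=cv2.INTER_CUBIC)
    def dr(P,col):
        p=(proj(c,P)-[x0,y0]+.5)*f
        cv2.polylines(im,[np.int32(p*8)],True,col,1,cv2.LINE_AA,3)
    th=np.linspace(0,2*np.pi,80)
    for r,z in((.066,.038),(.057,.038),):
        dr(np.c_[cx+r*np.cos(th),cy+r*np.sin(th),0*th+z],(0,0,255))
    R=lambda a:np.array([[np.cos(a),-np.sin(a)],[np.sin(a),np.cos(a)]])
    for sg in(1,-1):
        q=np.array([[a+sg*.042,b] for a,b in((.0075,.011),(.0075,-.011),(-.0075,-.011),(-.0075,.011))])@R(ang).T+[cx,cy]
        dr(np.c_[q,[.032]*4],(255,0,0))
    q=np.array([[.049,.011],[.049,-.011],[-.049,-.011],[-.049,.011]])@R(sa).T+[sx,sy]
    dr(np.c_[q,[.036]*4],(0,160,0))
    q=np.array([[.02,.008],[.02,-.008],[-.02,-.008],[-.02,.008]])@R(sa).T+[sx,sy]
    dr(np.c_[q,[.088]*4],(0,255,255))
    cv2.imwrite(name,im)
A=np.deg2rad
ov(t,.5045,-.2285,A(-23.5),.4705,-.0468,A(-79.7),(250,170,410,260),5,'pics/o1.png')
ov(s,.507,-.2255,A(-23.5),.4727,-.0426,A(-79.7),(230,190,390,290),5,'pics/o2.png')
E
```

```text
top img z.4 [[0.4637 0.1522 0.4   ]
 [0.4904 0.248  0.4   ]
 [0.7144 0.1535 0.4   ]
 [0.7634 0.054  0.4   ]
 [0.7633 0.0234 0.4   ]]
top img z0 [[0.4482 0.2405 0.    ]
 [0.4595 0.1586 0.    ]
 [0.8346 0.0456 0.    ]]
side z.4 [[0.5072 0.3009 0.4   ]
 [0.5015 0.136  0.4   ]
 [0.8341 0.0432 0.4   ]]
side z0 [[0.51  0.176 0.   ]]
```

View pics/o1.png

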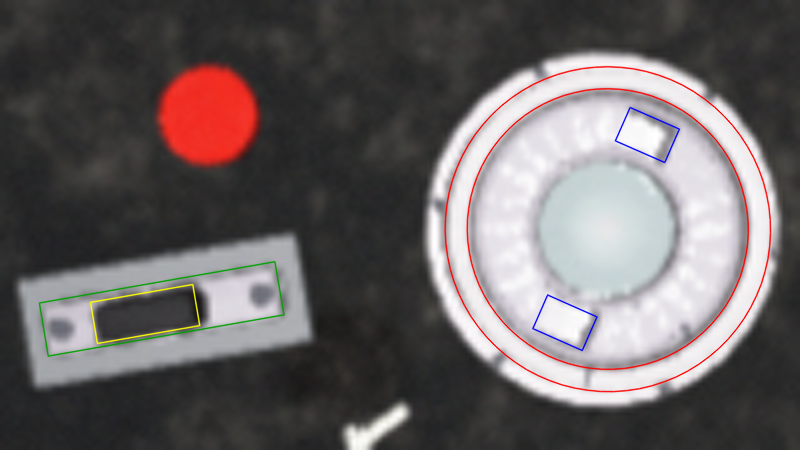

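View pics/o2.png

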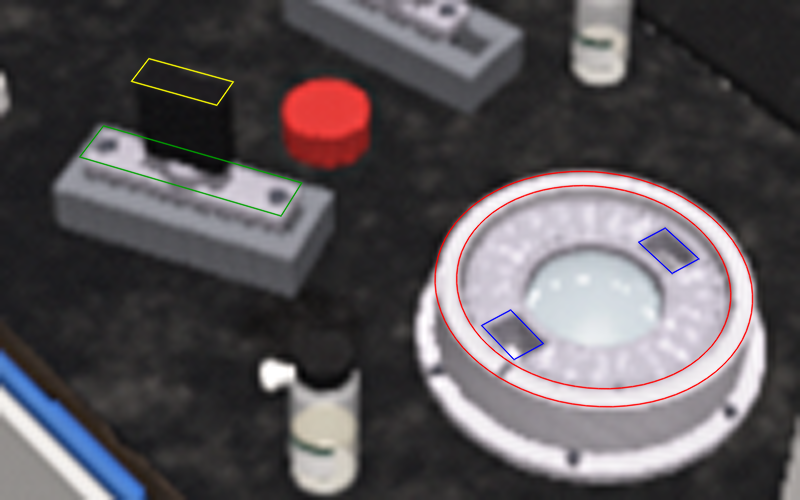

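```bash
python3 -m inch '{"dp":[[0,-25,0],[0,-35,0],[0,-35,0],[0,-35,0],[0,-35,0],[0,-35,0],[0,-20,0],[0,0,0],[0,0,0],[0,0,0],[0,0,0],[0,0,0],[0,0,0],[0,0,0],[0,0,0],[0,0,0],[0,0,0],[0,0,0],[0,0,0],[0,0,0]],"yaw":[0,0,0,0,0,0,0,-6,-7,-7,-7,-7,-7,-7,-7,-7,-7,-7,-4,0]}' 50; python3 -c "
from rig import bot;s=bot.read_state();print(s['joint_positions'],s['force'],s['tcp_rot'])"
```

```text
time_s: 1.77
position: [0.1198, 0.3866, 0.2334]
tcp_rot: [[-0.0, -0.89, 0.457], [-0.001, 0.457, 0.89], [-1.0, 0.0, -0.001]]
force: [-1.1, -0.4, -0.6]
opening: 0.578
[ 5.68634642e+01  1.32452438e+01  1.11889580e+02 -2.13126848e-03
  5.48993952e+01 -9.59673951e+01] [-1.07242499 -0.40738913 -0.63297135] [[-3.00982910e-04 -8.89672201e-01  4.56599697e-01]
 [-5.16737202e-04  4.56599795e-01  8.89672052e-01]
 [-9.99999821e-01  3.18340333e-05 -5.97155460e-04]]
```

```bash
python3 -m inch '{"dp":[[0,0,0],[0,0,0],[0,0,-10],[0,0,-7],[0,-34.5,-1.5],[0,-34.5,-1.5],[0,-34.5,-1.5],[0,-34.5,-1.5],[0,-34.5,-1.5],[0,-34.5,-1.5],[0,0,0]],"yaw":[-5,-5,0,0,5.1,5.1,5.1,5.1,5.1,5.1,0]}'; python3 -c "
from rig import bot;import numpy as np;s=bot.read_state();p=s['position'];R=np.array(s['tcp_rot']);print(s['joint_positions'],np.hypot(p[0],p[1]),np.degrees([np.arctan2(p[1],p[0]),np.arctan2(R[1,1],R[0,1])]))"
```

```text
time_s: 2.68
position: [0.2918, 0.2573, 0.2338]
tcp_rot: [[0.003, -0.662, 0.749], [-0.001, 0.749, 0.662], [-1.0, -0.003, 0.002]]
force: [0.7, 0.3, 0.9]
opening: 0.574
[  24.92419837   11.87550455  113.85978735   -0.15274189   54.13016144
 -106.45392503] 0.3889917130750347 [ 41.40642046 131.46734804]
```

```bash
python3 -m inch '{"dp":[[0,-34.5,-1.5],[0,-34.5,-1.5],[0,-34.5,-1.5],[0,-34.5,-1.5],[0,-34.5,-1.5],[0,-34.5,-1.5],[0,-34.5,-1.5],[0,-34.5,-1.5],[0,-34.5,-1.5],[0,-34.5,-1.5],[0,0,0]],"yaw":[5.1,5.1,5.1,5.1,5.1,5.1,5.1,5.1,5.1,5.1,0]}'; cat > st.py <<'E'
from rig import bot;import numpy as np,sys
s=bot.read_state();p=np.array(s['position']);R=np.array(s['tcp_rot'])
a=np.degrees(np.arctan2(R[1,1],R[0,1]))
print('q',np.round(s['joint_positions'],1),'p',p.round(4),'a',a.round(2),'F',np.round(s['force'],1),'M',np.round(s['moment'],2),'op',round(s['opening']*87,1))
if len(sys.argv)>1:
    x,y,z,a1=map(float,sys.argv[1:5]); d=np.array([x,y,z])-p
    print('yaw',(a-a1).round(2)); 
    print('now-frame dp mm',(d@R*1000).round(1))
    r=np.radians(a1);Q=np.array([[0,np.cos(r),np.sin(r)],[0,np.sin(r),-np.cos(r)],[-1,0,0]])
    print('after-yaw dp mm',(d@Q*1000).round(1))
E
python3 st.py .4716 -.0447 .12 10.3
```

```text
time_s: 3.6
position: [0.3839, -0.0641, 0.2337]
tcp_rot: [[0.001, 0.164, 0.986], [-0.003, 0.986, -0.164], [-1.0, -0.002, 0.002]]
force: [-0.1, 0.1, 0.6]
opening: 0.575
q [-2.600e+01  1.190e+01  1.138e+02 -1.000e-01  5.410e+01 -1.064e+02] p [ 0.3839 -0.0641  0.2337] a 80.55 F [-0.1  0.1  0.6] M [ 0.02 -0.04  0.03] op 50.0
yaw 70.25
now-frame dp mm [113.8  33.8  83.2]
after-yaw dp mm [113.7  89.8  -3.4]
```

```bash
python3 -m inch '{"dp":[[0,0,0],[0,0,0],[0,0,0],[0,0,0],[0,0,0],[0,0,0],[0,0,0],[0,0,0],[0,0,0],[0,0,0],[20,20,0],[25,25,0],[25,25,0],[25,20,-3],[19,0,0],[0,0,0],[0,0,0]],"yaw":[7,7,7,7,7,7,7,7,7,7,0,0,0,0,0,0,0]}'; python3 st.py .4716 -.0447 .060 10.3;  python3 - <<'E'
from h import *
from rig import bot
o=[]
for n,b in(('top',(200,100,420,320)),('side',(180,120,400,320))):
    c=bot.capture(n);np.savez(n+'1.npz',**c)
    x0,y0,x1,y1=b
    o.append(cv2.resize(np.ascontiguousarray(c['color'][y0:y1,x0:x1,::-1]),(400,400),interpolation=cv2.INTER_CUBIC))
cv2.imwrite('pics/p1.png',np.hstack(o))
E
```

```text
time_s: 5.02
position: [0.4696, -0.0375, 0.1188]
tcp_rot: [[-0.005, 0.981, 0.194], [0.002, 0.194, -0.981], [-1.0, -0.004, -0.003]]
force: [-0.2, -0.3, 0.7]
opening: 0.569
q [-18.2  29.7 109.7   0.   40.8 -29.4] p [ 0.4696 -0.0375  0.1188] a 11.19 F [-0.2 -0.3  0.7] M [-0.1   0.01  0.01] op 49.5
yaw 0.89
now-frame dp mm [58.8  0.8  7.6]
after-yaw dp mm [58.8  0.7  7.4]
```

View pics/p1.png

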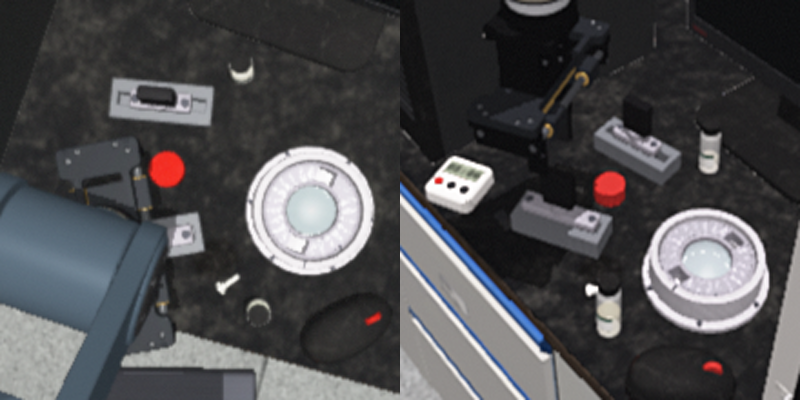

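The gripper is above the wide spanner, and its fingertip shows at about (538,165) in the right panel. I'll shift along the bar and descend.

```bash
python3 -m inch '{"dp":[[0,0.7,7.5],[0,0,0],[10,0,0],[10,0,0],[10,0,0],[10,0,0],[10,0,0],[8,0,0],[0,0,0],[0,0,0]],"yaw":[0.9,0,0,0,0,0,0,0,0,0]}'; python3 st.py .4716 -.0447 .060 10.3;  python3 - <<'E'
from h import *
from rig import bot
o=[]
for n,b in(('top',(200,100,420,320)),('side',(220,160,360,287))):
    c=bot.capture(n);np.savez(n+'1.npz',**c)
    x0,y0,x1,y1=b
    o.append(cv2.resize(np.ascontiguousarray(c['color'][y0:y1,x0:x1,::-1]),(400,400),interpolation=cv2.INTER_CUBIC))
cv2.imwrite('pics/p2.png',np.hstack(o))
E
```

```text
time_s: 5.95
position: [0.4738, -0.0466, 0.0618]
tcp_rot: [[0.0, 0.984, 0.178], [-0.0, 0.178, -0.984], [-1.0, 0.0, 0.0]]
force: [0.6, 0.1, -0.3]
opening: 0.575
q [-19.1  36.3 111.1   0.   32.5 -29.3] p [ 0.4738 -0.0466  0.0618] a 10.22 F [ 0.6  0.1 -0.3] M [-0.11  0.04 -0.04] op 50.1
yaw -0.08
now-frame dp mm [ 1.8 -1.8 -2.2]
after-yaw dp mm [ 1.8 -1.8 -2.2]
```

View pics/p2.png

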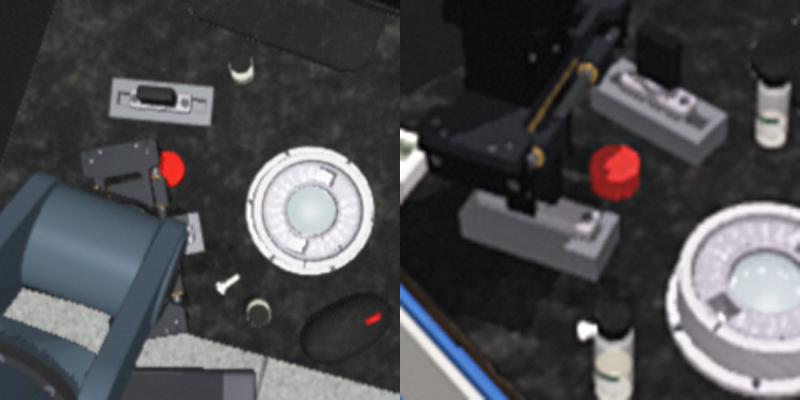

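The fingers now straddle the grip, with the near finger at (522,190) in the right panel. I'll close the gripper.

```bash
python3 -m inch '{"dp":[[0,-1.8,-2],[0,0,0],[0,0,0],[0,0,0],[0,0,0],[0,0,0],[0,0,0],[0,0,0]],"yaw":[0,0,0,0,0,0,0,0]}' 0; python3 st.py .4716 -.0447 .060 10.3
```

```text
time_s: 6.72
position: [0.4714, -0.0445, 0.0616]
tcp_rot: [[-0.0, 0.984, 0.178], [0.0, 0.178, -0.984], [-1.0, -0.0, -0.0]]
force: [-1.0, -0.2, 1.0]
opening: 0.18
q [-19.   36.3 111.5  -0.   32.3 -29.2] p [ 0.4714 -0.0445  0.0616] a 10.27 F [-1.  -0.2  1. ] M [-0.03  0.16 -0.08] op 15.7
yaw -0.03
now-frame dp mm [1.6 0.2 0.2]
after-yaw dp mm [1.6 0.2 0.2]
```

```bash
python3 -m inch '{"dp":[[-10,0,0],[-10,0,0],[-15,0,0],[-15,0,0],[-15,0,0],[0,0,0],[0,0,0]],"yaw":[0,0,0,0,0,0,0]}'; python3 st.py .5058 -.227 .125 66.5; python3 - <<'E'
from h import *
t=np.load('top0.npz');s=np.load('side0.npz')
print(back(t,[[495,95],[440,300]],0),back(s,[[386,338],[404,240],[375,350]],0))
from rig import bot
o=[]
for n,b in(('top',(200,100,420,320)),('side',(220,140,360,267))):
    c=bot.capture(n)
    x0,y0,x1,y1=b
    o.append(cv2.resize(np.ascontiguousarray(c['color'][y0:y1,x0:x1,::-1]),(400,400),interpolation=cv2.INTER_CUBIC))
cv2.imwrite('pics/p3.png',np.hstack(o))
E
```

```text
time_s: 7.3
position: [0.472, -0.0447, 0.1268]
tcp_rot: [[0.002, 0.984, 0.178], [-0.001, 0.178, -0.984], [-1.0, 0.002, 0.001]]
force: [-0.2, -0.8, -1.2]
opening: 0.184
q [-19.   28.9 109.3   0.   41.8 -29.2] p [ 0.472  -0.0447  0.1268] a 10.26 F [-0.2 -0.8 -1.2] M [-0.04  0.07  0.  ] op 16.0
yaw -56.24
now-frame dp mm [  2.    0.8 185.4]
after-yaw dp mm [   1.8 -153.7  103.7]
[[ 0.7623 -0.4952  0.    ]
 [ 0.3276 -0.3769  0.    ]] [[ 0.3782 -0.3722  0.    ]
 [ 0.623  -0.3106  0.    ]
 [ 0.347  -0.365   0.    ]]
```

View pics/p3.png

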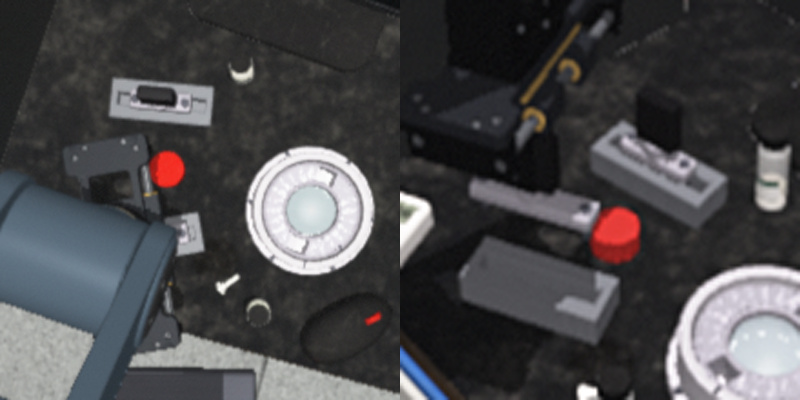

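```bash
python3 - <<'E'
from h import *
t=np.load('top0.npz');s=np.load('side0.npz')
for P in([.347,-.365],[.35,-.385],[.38,-.372],[.6,-.45],[.76,-.495]):
  for z in(0,.2,.4,.5): print(P,z,proj(s,[[*P,z]]),proj(t,[[*P,z]]))
E
```

```text
[0.347, -0.365] 0 [[374.9994 349.9957]] [[434.2538 290.6267]]
[0.347, -0.365] 0.2 [[392.3531 277.902 ]] [[463.7016 312.4955]]
[0.347, -0.365] 0.4 [[420.9608 159.0551]] [[517.3562 352.341 ]]
[0.347, -0.365] 0.5 [[443.5679  65.1367]] [[565.0013 387.7236]]
[0.35, -0.385] 0 [[386.3323 354.3893]] [[443.8283 289.291 ]]
[0.35, -0.385] 0.2 [[406.6765 282.6107]] [[476.0817 310.7818]]
[0.35, -0.385] 0.4 [[440.4019 163.6207]] [[534.8675 349.9514]]
[0.35, -0.385] 0.5 [[467.22    69.0009]] [[587.0899 384.7478]]
[0.38, -0.372] 0 [[386.2889 337.1272]] [[437.5461 274.8552]]
[0.38, -0.372] 0.2 [[405.7238 264.4375]] [[467.9036 292.1019]]
[0.38, -0.372] 0.4 [[437.2018 146.7047]] [[523.1584 323.4933]]
[0.38, -0.372] 0.5 [[461.5963  55.4652]] [[572.1628 351.3336]]
[0.6, -0.45] 0 [[462.9989 272.8612]] [[474.1766 170.7802]]
[0.6, -0.45] 0.2 [[494.1907 199.9108]] [[514.7905 157.886 ]]
[0.6, -0.45] 0.4 [[540.6224  91.3174]] [[588.2615 134.5602]]
[0.6, -0.45] 0.5 [[573.5293  14.3556]] [[652.9377 114.0266]]
[0.76, -0.495] 0 [[501.0753 234.5592]] [[494.9194  96.0646]]
[0.76, -0.495] 0.2 [[535.2842 163.3672]] [[541.164   61.9054]]
[0.76, -0.495] 0.4 [[583.8751  62.2452]] [[624.4349   0.3963]]
[0.76, -0.495] 0.5 [[616.7308  -6.1306]] [[697.3293 -53.448 ]]
```

```bash
python3 -m inch '{"dp":[[0,0,0],[0,0,0],[0,0,0],[0,0,0],[0,0,0],[0,0,0],[0,0,0],[0,0,0],[0,-15,10],[0,-25,17],[0,-25,17],[0,-25,17],[0,-25,17],[0,-20,13],[0,-15,10],[0,-4,3],[0,0,0],[0,0,0]],"yaw":[-7,-7,-7,-7,-7,-7,-7,-7,0,0,0,0,0,0,0,0,0,0]}'; python3 st.py .5058 -.227 .11 66.5; cat > look.py <<'E'
from h import *
from rig import bot
import sys
o=[]
for n,b in(('top',(310,155,430,275)),('side',(280,175,400,295))):
    c=bot.capture(n);np.savez(n+'2.npz',**c)
    x0,y0,x1,y1=b
    o.append(cv2.resize(np.ascontiguousarray(c['color'][y0:y1,x0:x1,::-1]),(400,400),interpolation=cv2.INTER_CUBIC))
cv2.imwrite(sys.argv[1],np.hstack(o))
E
python3 look.py pics/p4.png
```

```text
time_s: 8.9
position: [0.5038, -0.226, 0.1258]
tcp_rot: [[-0.002, 0.403, 0.915], [0.002, 0.915, -0.403], [-1.0, 0.001, -0.003]]
force: [-0.7, 0.7, -1.2]
opening: 0.185
q [ -35.8   33.4   98.     0.    48.7 -102.1] p [ 0.5038 -0.226   0.1258] a 66.26 F [-0.7  0.7 -1.2] M [-0.04 -0.03 -0.  ] op 16.1
yaw -0.24
now-frame dp mm [15.8 -0.1  2.3]
after-yaw dp mm [15.8 -0.1  2.2]
```

View pics/p4.png

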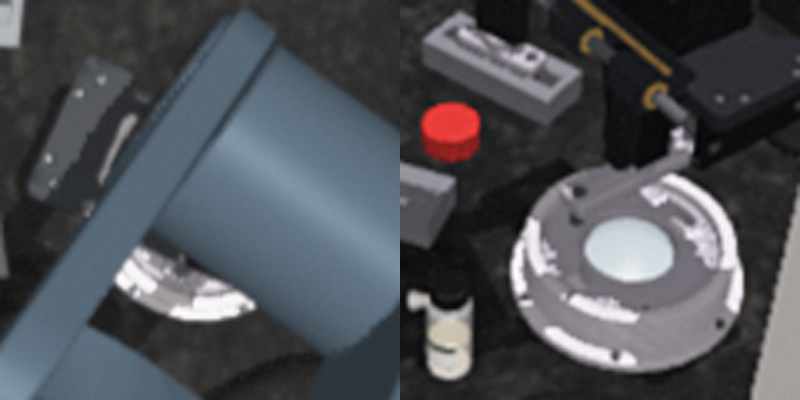

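The side view shows the bar at about (575,205)–(690,150), above the ring. The arm hides the top view. I'll lower to just above the rim and compare with the model in the side view.

```bash
python3 -m inch '{"dp":[[10,0,2],[10,0,0],[5,0,0],[0,0,0],[0,0,0]],"yaw":[-0.2,0,0,0,0]}'; python3 st.py .5058 -.227 .0696 66.5; cat > ov.py <<'E'
from h import *
from rig import bot
import sys
s=bot.read_state();p=np.array(s['position']);R=np.array(s['tcp_rot'])
a=np.arctan2(R[1,1],R[0,1])-np.pi/2
c=bot.capture('side');np.savez('side3.npz',**c)
im=np.ascontiguousarray(c['color'][...,::-1]);x0,y0,f=290,175,6
im=cv2.resize(im[y0:y0+100,x0:x0+110],None,fx=f,fy=f,interpolation=cv2.INTER_CUBIC)
dx,dy=[float(v)/1000 for v in sys.argv[2:4]]
def W(P): 
    P=np.array(P);r=np.array([[np.cos(a),-np.sin(a),0],[np.sin(a),np.cos(a),0],[0,0,1]])
    return P@r.T+[p[0]+dx,p[1]+dy,p[2]-.0376]
def dr(P,col,cl=True):
    q=(proj(c,P)-[x0,y0]+.5)*f
    cv2.polylines(im,[np.int32(q*8)],cl,col,1,cv2.LINE_AA,3)
for z in(0,.012): dr(W([[x*.049,y*.011,z] for x,y in((1,1),(1,-1),(-1,-1),(-1,1))]),(0,200,0))
for z in(.064,): dr(W([[x*.02,y*.008,z] for x,y in((1,1),(1,-1),(-1,-1),(-1,1))]),(0,200,255))
th=np.linspace(0,6.28,24)
for sg in(1,-1):
  for z in(0,-.014): dr(W(np.c_[sg*.042+.004*np.cos(th),.004*np.sin(th),0*th+z]),(0,0,255))
A=np.deg2rad(-23.5);rr=np.array([[np.cos(A),-np.sin(A)],[np.sin(A),np.cos(A)]])
for sg in(1,-1):
  q=np.array([[k+sg*.042,b] for k,b in((.0075,.011),(.0075,-.011),(-.0075,-.011),(-.0075,.011))])@rr.T+[.507,-.2255]
  dr(np.c_[q,[.032]*4],(255,0,0))
cv2.imwrite(sys.argv[1],im)
E
python3 ov.py pics/p5.png 1.2 1.5
```

```text
time_s: 9.42
position: [0.5062, -0.2276, 0.1007]
tcp_rot: [[-0.002, 0.399, 0.917], [0.001, 0.917, -0.399], [-1.0, 0.0, -0.002]]
force: [0.2, 0.2, -2.3]
opening: 0.186
q [ -35.8   35.9   98.6   -0.    45.7 -102.2] p [ 0.5062 -0.2276  0.1007] a 66.49 F [ 0.2  0.2 -2.3] M [-0.02 -0.01  0.02] op 16.2
yaw -0.01
now-frame dp mm [31.1  0.4 -0.5]
after-yaw dp mm [31.1  0.4 -0.6]
```

View pics/p5.png

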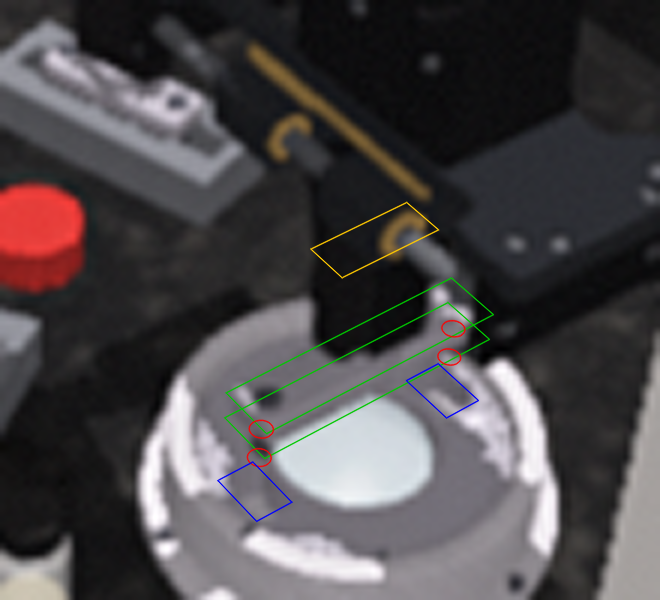

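```bash
cat > enh.py <<'E'
from h import *
import sys
c=np.load(sys.argv[1]);x0,y0,w,h,f=map(int,sys.argv[3:8])
im=c['color'][y0:y0+h,x0:x0+w,::-1].astype(float)/255
im=np.uint8(255*np.clip(im,0,1)**.5)
im=cv2.resize(im,None,fx=f,fy=f,interpolation=cv2.INTER_CUBIC)
cv2.imwrite(sys.argv[2],im)
E
python3 enh.py side3.npz pics/p6.png 315 215 70 50 11
```

```text
(no output)
```

View pics/p6.png

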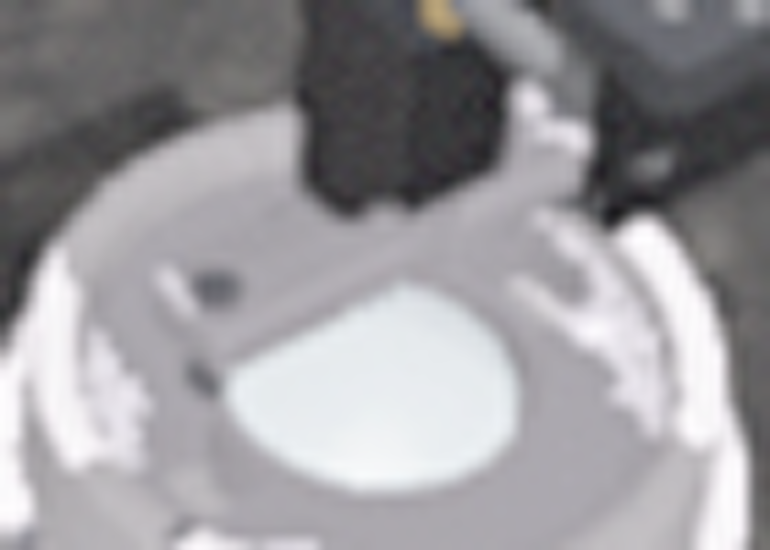

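```bash
python3 - <<'E'
from h import *
c=np.load('side3.npz')
q=back(c,[[315+217/11-.5,215+289/11-.5]],.0751)[0]
a=np.deg2rad(66.49-90);ax=np.array([np.cos(a),np.sin(a)]);ay=np.array([-ax[1],ax[0]])
o=q[:2]+.042*ax
print('screw',q,'origin in side coords',o,'minus TCP mm',(o-[.5062,-.2276])*1e3)
e=np.array([.507,-.2255])-o
print('to ring: world',e*1e3,'along x',e@ax*1e3,'along y',e@ay*1e3)
# check of same estimate in rest: side0 screws
s=np.load('side0.npz')
E
python3 enh.py side0.npz pics/p7.png 235 205 70 50 11
```

```text
screw [ 0.4723 -0.2096  0.0751] origin in side coords [ 0.5108 -0.2263] minus TCP mm [4.6232 1.2648]
to ring: world [-3.8232  0.8352] along x -3.8389838450371765 along y -0.7592010037196992
```

View pics/p7.png

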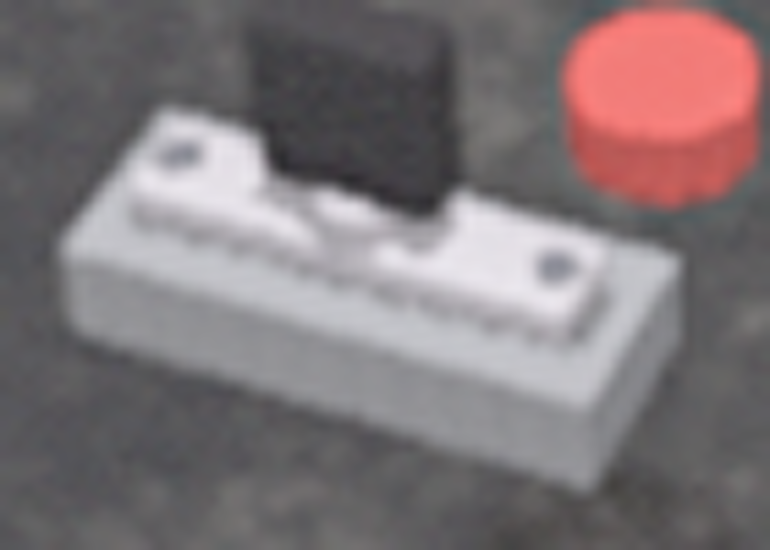

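```bash
python3 - <<'E'
from h import *
s=np.load('side0.npz');t=np.load('top0.npz')
q=back(s,[[235+180/11-.5,205+153/11-.5],[235+555/11-.5,205+266/11-.5]],.036)
m=q.mean(0);d=q[1]-q[0];print(q,m,np.linalg.norm(d),np.degrees(np.arctan2(d[1],d[0])))
a=np.deg2rad(-79.73);ax=np.array([np.cos(a),np.sin(a)]);ay=np.array([-ax[1],ax[0]])
e=m[:2]-[.4714,-.0445];print('origin-TCP at grasp, side: along x,y mm',e@ax*1e3,e@ay*1e3, e*1e3)
e=np.array([.4705,-.0468])-[.4714,-.0445];print('top', e@ax*1e3,e@ay*1e3)
E
```

```text
[[ 0.4657 -0.0018  0.036 ]
 [ 0.4798 -0.0847  0.036 ]] [ 0.4727 -0.0432  0.036 ] 0.08409218660020151 -80.40487916847412
origin-TCP at grasp, side: along x,y mm -1.0030345798007743 1.5501531655719996 [1.3465 1.2633]
top 2.102692277801098 -1.2956408394596355
```

```bash
python3 enh.py side3.npz pics/p8.png 340 205 50 36 16
```

```text
(no output)
```

View pics/p8.png

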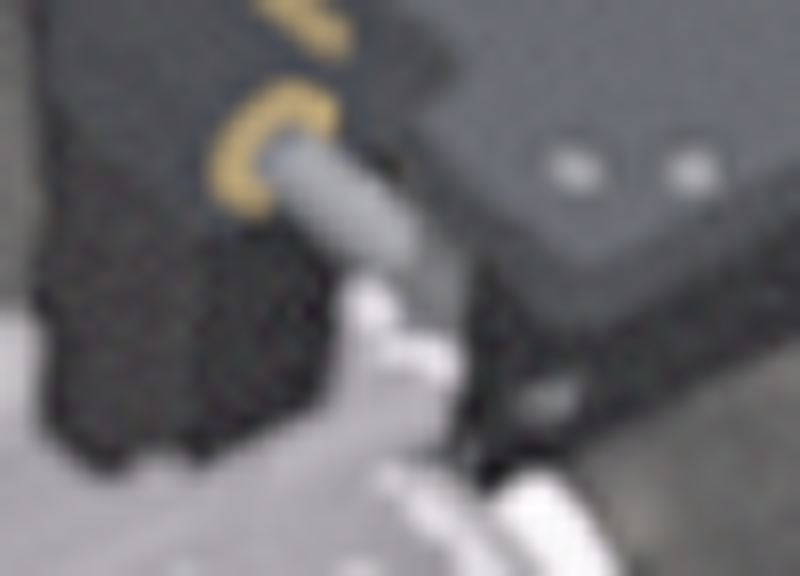

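```bash
python3 -m inch '{"dp":[[0,-1,-3.2],[0,0,0],[5,0,0],[5,0,0],[4,0,0],[3,0,0],[3,0,0],[2,0,0],[0,0,0]],"yaw":[0,0,0,0,0,0,0,0,0]}'; python3 st.py .5034 -.2272 .0696 66.5; python3 ov.py pics/p9.png 3.6 1.4
```

```text
time_s: 10.22
position: [0.5031, -0.2277, 0.079]
tcp_rot: [[-0.001, 0.399, 0.917], [0.001, 0.917, -0.399], [-1.0, 0.0, -0.001]]
force: [-0.3, -0.4, -0.8]
opening: 0.183
q [ -36.    37.8   99.6    0.    42.7 -102.4] p [ 0.5031 -0.2277  0.079 ] a 66.46 F [-0.3 -0.4 -0.8] M [-0.06 -0.02  0.03] op 15.9
yaw -0.04
now-frame dp mm [9.4 0.6 0.1]
after-yaw dp mm [9.4 0.6 0.1]
```

View pics/p9.png

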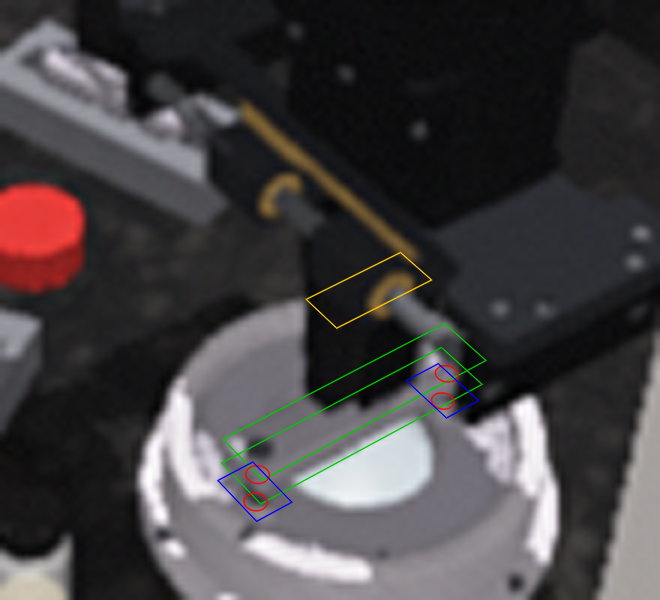

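At this height the pin tips are about 5 mm below the ring face and the force is zero, so the pins are in the holes. I'll lower the rest of the way.

```bash
python3 -m inch '{"dp":[[3,0,0],[3,0,0],[2,0,0],[1,0,0],[0,0,0],[0,0,0]],"yaw":[0,0,0,0,0,0]}'; python3 st.py .5034 -.2272 .0696 66.5; python3 ov.py pics/p10.png 3.6 1.4; python3 enh.py side3.npz pics/p11.png 315 215 70 50 11
```

```text
time_s: 10.77
position: [0.5033, -0.2279, 0.0705]
tcp_rot: [[-0.0, 0.399, 0.917], [0.0, 0.917, -0.399], [-1.0, 0.0, -0.0]]
force: [-0.7, -0.1, -1.4]
opening: 0.182
q [ -35.9   38.6   99.8    0.    41.6 -102.4] p [ 0.5033 -0.2279  0.0705] a 66.47 F [-0.7 -0.1 -1.4] M [0.01 0.03 0.01] op 15.8
yaw -0.03
now-frame dp mm [ 0.9  0.7 -0.2]
after-yaw dp mm [ 0.9  0.7 -0.2]
```

View pics/p11.png

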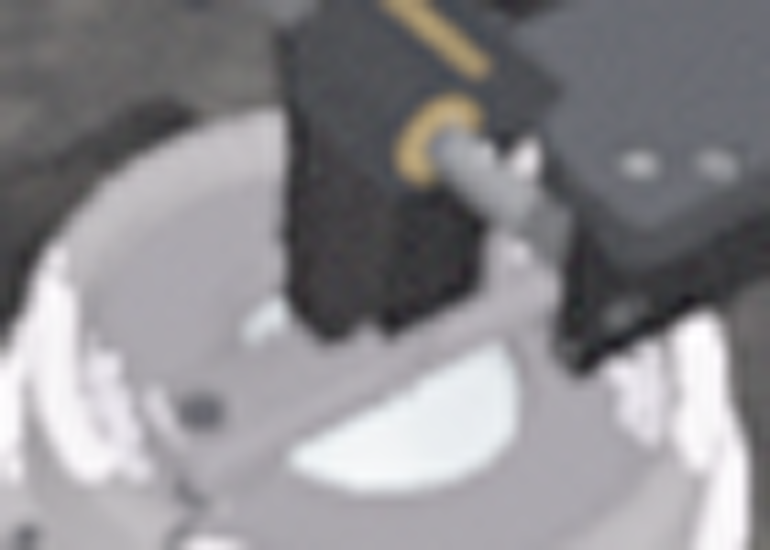

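```bash
python3 -m inch '{"dp":[[0,0.2,0],[0,0.2,0],[0,0.2,0],[0,0.2,0],[0,0.2,0],[0,0.2,0],[0,0.2,0],[0,0.2,0],[0,0.2,0],[0,0.2,0],[0,0,0]],"yaw":[4,4,4,4,4,4,4,4,4,4,0]}'; python3 st.py .5034 -.2272 .0696 66.5; python3 ov.py pics/p12.png 3.6 1.4; python3 enh.py side3.npz pics/p13.png 310 210 80 60 10
```

```text
time_s: 11.73
position: [0.5043, -0.2272, 0.0707]
tcp_rot: [[-0.001, 0.895, 0.446], [-0.001, 0.446, -0.895], [-1.0, -0.001, 0.001]]
force: [-1.9, -2.0, -1.3]
opening: 0.183
q [-35.8  38.6  99.8  -0.1  41.6 -62.2] p [ 0.5043 -0.2272  0.0707] a 26.46 F [-1.9 -2.  -1.3] M [-0.56  0.39  0.09] op 15.9
yaw -40.04
now-frame dp mm [ 1.1 -0.8 -0.4]
after-yaw dp mm [ 1.1 -0.4 -0.8]
```

View pics/p13.png

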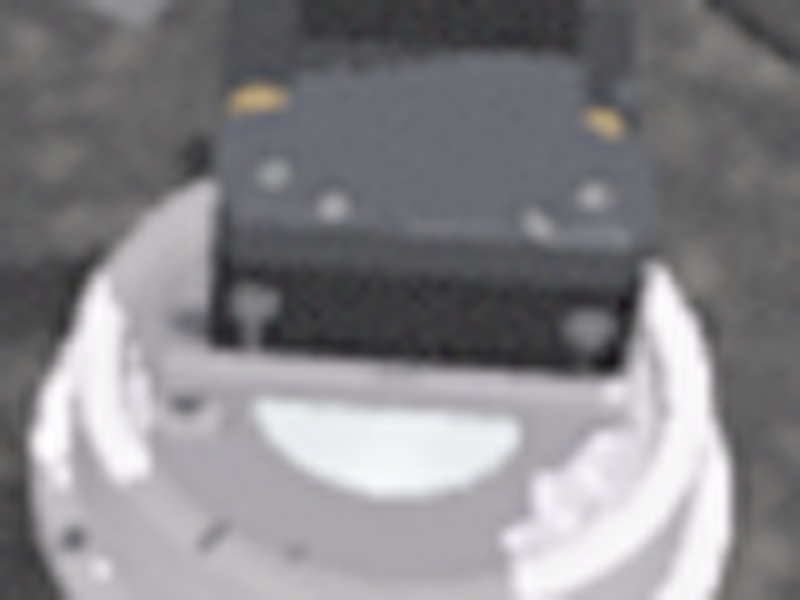

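```bash
python3 -m inch '{"dp":[[0,0.2,0],[0,0.2,0],[0,0.1,0],[0,0,0]],"yaw":[4,4,2,0]}'; python3 st.py .5034 -.2272 .0696 66.5; python3 ov.py pics/p14.png 3.6 1.4; python3 enh.py side3.npz pics/p15.png 310 210 80 60 10
```

```text
time_s: 12.12
position: [0.5047, -0.227, 0.0707]
tcp_rot: [[-0.001, 0.958, 0.286], [-0.001, 0.286, -0.958], [-1.0, -0.001, 0.001]]
force: [-2.2, -4.1, 0.2]
opening: 0.181
q [-35.7  38.6  99.7  -0.1  41.7 -52.2] p [ 0.5047 -0.227   0.0707] a 16.59 F [-2.2 -4.1  0.2] M [-0.85  0.66  0.17] op 15.8
yaw -49.91
now-frame dp mm [ 1.1 -1.3 -0.2]
after-yaw dp mm [ 1.1 -0.7 -1.1]
```

View pics/p15.png

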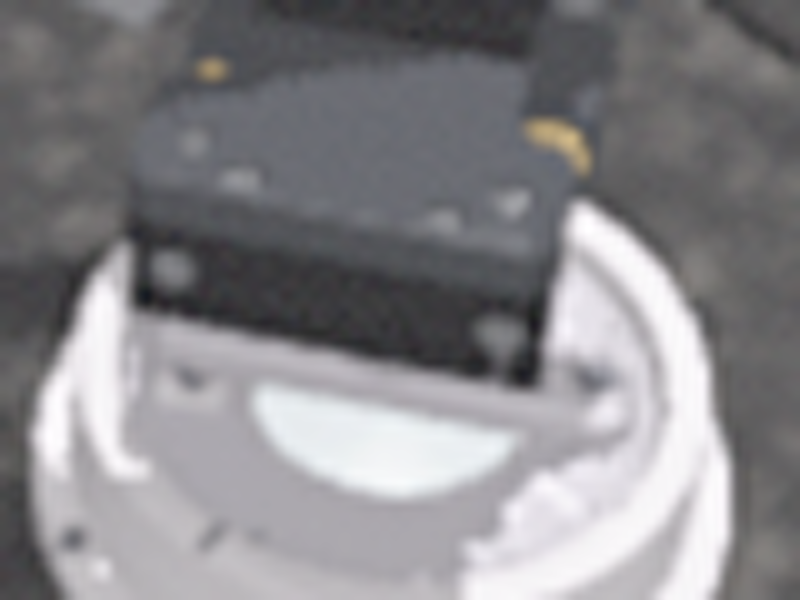

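The ring's line at (255,537) has moved closer to the mount's line at (215,535). About 9° remain.

```bash
python3 -m inch '{"dp":[[0,0.1,0],[0,0.1,0],[0,0.1,0],[0,0.1,0],[0,0,0]],"yaw":[2,2,2,2,0]}'; python3 st.py .5034 -.2272 .0696 66.5; python3 ov.py pics/p16.png 3.6 1.4; python3 enh.py side3.npz pics/p17.png 310 210 80 60 10
```

```text
time_s: 12.58
position: [0.5046, -0.2269, 0.0707]
tcp_rot: [[-0.002, 0.988, 0.153], [-0.002, 0.153, -0.988], [-1.0, -0.002, 0.002]]
force: [-3.7, -5.0, -0.2]
opening: 0.186
q [-35.7  38.6  99.7  -0.2  41.7 -44.3] p [ 0.5046 -0.2269  0.0707] a 8.8 F [-3.7 -5.  -0.2] M [-1.01  0.97  0.8 ] op 16.1
yaw -57.7
now-frame dp mm [ 1.1 -1.2  0.1]
after-yaw dp mm [ 1.1 -0.7 -1. ]
```

View pics/p17.png

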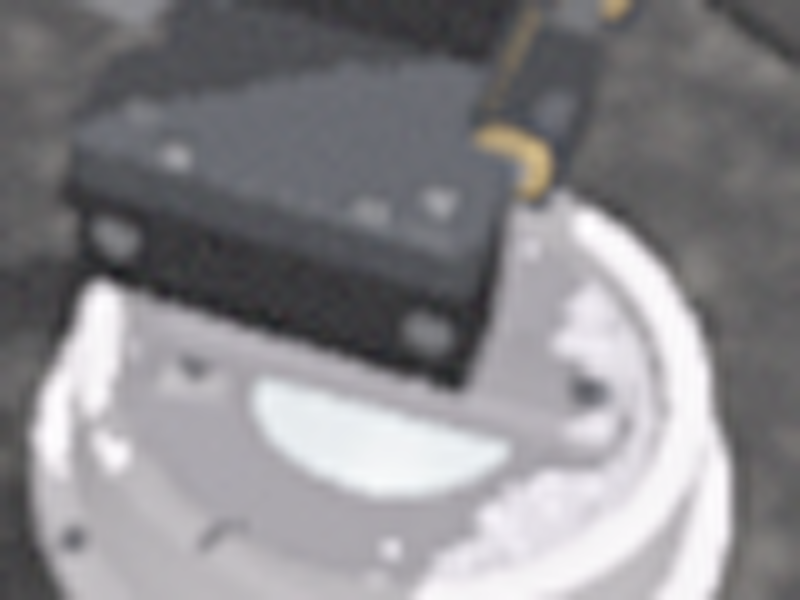

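The torque rose from 0.17 to 0.8 N·m and the two lines meet at about (218,532), so the ring is at its stop. I'll ease back slightly, release and check.

```bash
python3 -m inch '{"dp":[[0,0,0],[0,0,0],[0,0,0]],"yaw":[-1.5,-1,0]}'; python3 st.py; python3 -m inch '{"dp":[[0,0,0],[0,0,0],[0,0,0],[0,0,0],[0,0,0]],"yaw":[0,0,0,0,0]}' 45;  python3 st.py; python3 ov.py pics/p18.png 3.6 1.4; python3 enh.py side3.npz pics/p19.png 310 200 80 60 10
```

```text
time_s: 12.88
position: [0.5046, -0.2267, 0.0706]
tcp_rot: [[-0.002, 0.981, 0.195], [-0.001, 0.195, -0.981], [-1.0, -0.002, 0.001]]
force: [-4.7, -6.0, 0.7]
opening: 0.178
q [-35.7  38.6  99.7  -0.2  41.7 -46.8] p [ 0.5046 -0.2267  0.0706] a 11.23 F [-4.7 -6.   0.7] M [-1.07  1.08  0.19] op 15.5
time_s: 13.3
position: [0.5058, -0.2259, 0.0707]
tcp_rot: [[0.001, 0.982, 0.19], [0.0, 0.19, -0.982], [-1.0, 0.001, -0.0]]
force: [0.5, -0.4, 0.1]
opening: 0.464
q [-35.6  38.6  99.7   0.   41.7 -46.6] p [ 0.5058 -0.2259  0.0707] a 10.98 F [ 0.5 -0.4  0.1] M [-0.1   0.05  0.01] op 40.4
```

View pics/p19.png

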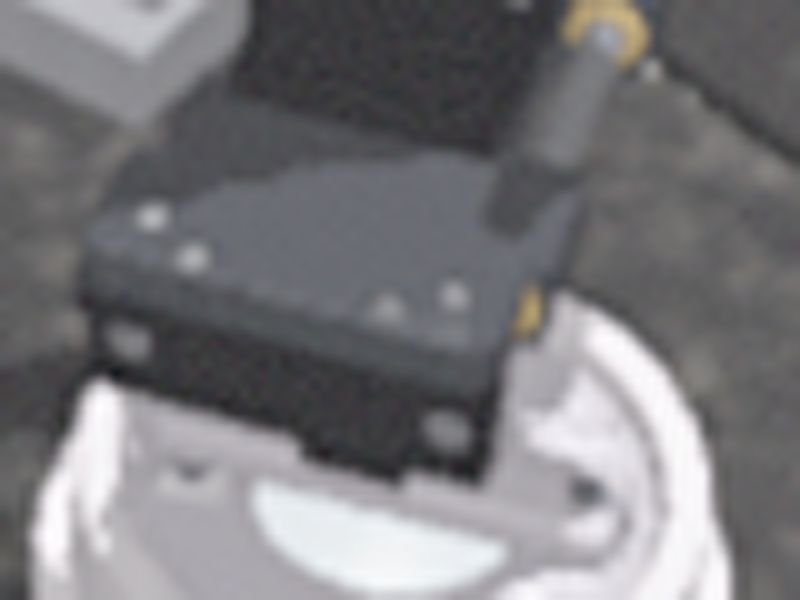

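```bash
python3 -m inch '{"dp":[[-5,0,0],[-10,0,0],[-15,0,0],[-20,0,0],[-25,0,0],[-25,0,0],[-25,0,0],[-20,0,0],[0,-20,0],[0,-30,0],[0,-30,0],[0,-20,-10],[0,0,-30],[0,0,-35],[0,0,-35],[0,0,-20],[0,0,0]],"yaw":[0,0,0,0,0,0,0,0,0,0,0,0,0,0,0,0,0]}' ; python3 st.py; python3 look.py pics/p20.png
```

```text
time_s: 14.77
position: [0.3798, -0.1133, 0.216]
tcp_rot: [[-0.003, 0.981, 0.193], [0.003, 0.193, -0.981], [-1.0, -0.002, -0.003]]
force: [0.4, -0.2, -0.0]
opening: 0.519
q [-3.290e+01  1.440e+01  1.141e+02  1.000e-01  5.170e+01 -4.410e+01] p [ 0.3798 -0.1133  0.216 ] a 11.14 F [ 0.4 -0.2 -0. ] M [-0.08  0.02  0.  ] op 45.1
```

View pics/p20.png

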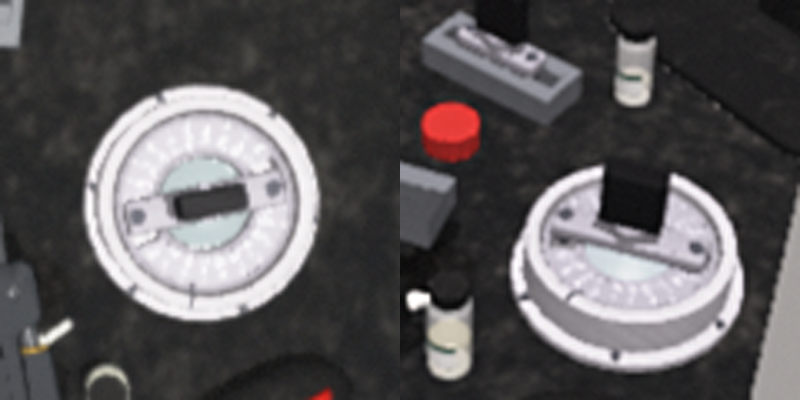

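The spanner stands upright in the ring. In the top view its screws are at (137,216) and (273,187), and both marks meet near (192,290). I'll check this against numbers.

```bash
python3 - <<'E'
from h import *
t=np.load('top2.npz');s=np.load('side2.npz')
f=120/400
for n,c,o,uv,rc in(('top',t,(310,155),[(137,216),(273,187)],(.5045,-.2285)),('side',s,(280,175),[(566-400,213),(697-400,247)],(.507,-.2255))):
    q=back(c,np.array(uv)*f+o-.5,.044); m=q.mean(0);d=q[1]-q[0]
    print(n,m,'rel ring mm',(m[:2]-rc)*1e3,'len',np.linalg.norm(d),np.degrees(np.arctan2(d[1],d[0])))
im=rect(t,.5045,-.2285,.035,.07,560);cv2.imwrite('pics/p21.png',im)
E
```

```text
top [ 0.5049 -0.2281  0.044 ] rel ring mm [0.3983 0.4078] len 0.08410167410792077 -77.57202196341942
side [ 0.5083 -0.2257  0.044 ] rel ring mm [ 1.3354 -0.2424] len 0.08441075519428141 -77.6354508528714
```

View pics/p21.png

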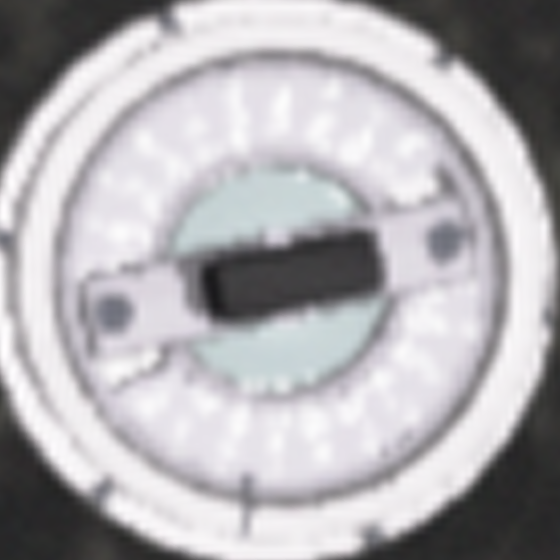

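The marks form one continuous line at (247,475–530). The spanner is centred to within about 1.4 mm, and both cameras' 84 mm pin spacing fits the seated height. I'm handing in.

```bash
python3 -c "
from rig import bot;print(bot.hand_in())"; python3 st.py
```

```text
the job is handed in; nothing more can be done
None
the job is handed in; nothing more can be done
```

The retaining ring is turned home against its stop and the wide spanner is standing upright in it, released. The job was handed in at about 15 s of robot time. No verdict came back, so this rests on my own checks.

**What I did:** I took the wide spanner from its rest and lowered its pins into the holes of the loose ring. The ring was at about 0.25 rad then, read from the marks, and there was no contact force on the way down. I turned it clockwise until the torque rose from 0.17 to 0.8 N·m, eased back about 2.5°, opened the fingers and drew the arm away.

**Last checks:**
- **Ring:** the dark line on the ring meets the dark line on the rim.
- **Spanner:** it is within about 0.6 mm (top camera) and 1.4 mm (side camera) of the ring's centre, and it looks upright and fully down.
- **Arm:** the force reading after drawing away was about zero.
- **Narrow spanner:** it still looks in its place in its rest; I did not measure it.

**Disagreement:** the two cameras differed by 3–4 mm in absolute position. I aligned the pins relative to the ring and checked against the robot's own position.

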